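Transfer the standards to the sampler tray in reverse order

TASK

The next calibration run goes through the standards backwards: move the four vials with the red, yellow, green and blue caps from the white bench rack into the grey sampler tray in reverse order, so that the vial that stands leftmost now (as seen from the robot) ends in the rightmost compartment of the tray, the second from the left in the second from the right, and so on. Keep the vials upright all the way, and leave each one standing on the floor of its own compartment.

Things in the scene. Friction and masses are not known exactly. Their poses are not given: they have to be found in the camera images.
- vial_red_mid (a point): The vial with the red cap: a round amber glass vial, 30 mm in diameter (straight up to 49 mm above its foot), with a red cap of 25 mm diameter on top, 70 mm tall in all, about 60 g, standing upright in a compartment of the bench rack, beside the tab of its own colour. The point is the vial's centre, half-way up (35 mm above its foot); z is the vial's axis, upward.
- vial_yellow_mid (a point): The vial with the yellow cap: a round amber glass vial, 30 mm in diameter (straight up to 49 mm above its foot), with a yellow cap of 25 mm diameter on top, 70 mm tall in all, about 60 g, standing upright in a compartment of the bench rack, beside the tab of its own colour. The point is the vial's centre, half-way up (35 mm above its foot); z is the vial's axis, upward.
- vial_green_mid (a point): The vial with the green cap: a round amber glass vial, 30 mm in diameter (straight up to 49 mm above its foot), with a green cap of 25 mm diameter on top, 70 mm tall in all, about 60 g, standing upright in a compartment of the bench rack, beside the tab of its own colour. The point is the vial's centre, half-way up (35 mm above its foot); z is the vial's axis, upward.
- vial_blue_mid (a point): The vial with the blue cap: a round amber glass vial, 30 mm in diameter (straight up to 49 mm above its foot), with a blue cap of 25 mm diameter on top, 70 mm tall in all, about 60 g, standing upright in a compartment of the bench rack, beside the tab of its own colour. The point is the vial's centre, half-way up (35 mm above its foot); z is the vial's axis, upward.
- tab_red: The red label tab, a flat strip 16 x 42 x 3 mm fixed on the bench rack's ledge in front of the compartment where the red-capped vial stands at the start. It stays there. The origin is the centre of that compartment's floor (4 mm above the bench), 45 mm from the tab itself; axes parallel to the bench rack's.
- tab_yellow: The yellow label tab, a flat strip 16 x 42 x 3 mm fixed on the bench rack's ledge in front of the compartment where the yellow-capped vial stands at the start. It stays there. The origin is the centre of that compartment's floor (4 mm above the bench), 45 mm from the tab itself; axes parallel to the bench rack's.
- tab_green: The green label tab, a flat strip 16 x 42 x 3 mm fixed on the bench rack's ledge in front of the compartment where the green-capped vial stands at the start. It stays there. The origin is the centre of that compartment's floor (4 mm above the bench), 45 mm from the tab itself; axes parallel to the bench rack's.
- tab_blue: The blue label tab, a flat strip 16 x 42 x 3 mm fixed on the bench rack's ledge in front of the compartment where the blue-capped vial stands at the start. It stays there. The origin is the centre of that compartment's floor (4 mm above the bench), 45 mm from the tab itself; axes parallel to the bench rack's.
- bench_rack: Bench rack, white, fixed, block 68 x 248 mm, 10 mm high ledge with tabs facing the robot. Four 52 x 52 mm compartments; floor 4 mm thick, 8 mm walls, tops 18 mm above the bench. Origin: underside centre of the block. y runs along the row to its left end as seen from the robot, x away from the robot, z up; centres at x = 0, y = +90, +30, -30, -90 mm. A standing vial's centre is at z = 39 mm.
- sampler_tray: Sampler tray, grey walls, dark floor, fixed, 68 x 248 mm, small pull facing the robot. Four 52 x 52 mm compartments; floor 4 mm thick, 8 mm walls, tops 18 mm above the bench. Origin: underside centre of the block. y runs along the row to its left end as seen from the robot, x away from the robot, z up; centres at x = 0, y = +90, +30, -30, -90 mm. A standing vial's centre is at z = 39 mm.
There are look-alikes about, which are no part of the job. What is shaped like the part that bears vial_blue_mid but purple or turquoise is not meant.

How it is judged:
At the end, for the whole second after the job is handed in: Each coloured vial stands in the tray compartment that mirrors its start in the bench rack (still marked by its tab): centre within 14 mm of the compartment centre along and across the row, height within 6 mm of standing on the floor, tilt below 0.12 rad, at rest (below 0.02 m/s) (((y of tab_red in the frame of bench_rack between 0.078 and 0.102 m and y of vial_red_mid in the frame of sampler_tray between -0.104 and -0.076 m) or (y of tab_red in the frame of bench_rack between 0.018 and 0.042 m and y of vial_red_mid in the frame of sampler_tray between -0.044 and -0.016 m) or (y of tab_red in the frame of bench_rack between -0.042 and -0.018 m and y of vial_red_mid in the frame of sampler_tray between 0.016 and 0.044 m) or (y of tab_red in the frame of bench_rack between -0.102 and -0.078 m and y of vial_red_mid in the frame of sampler_tray between 0.076 and 0.104 m)) and x of vial_red_mid in the frame of sampler_tray between -0.014 and 0.014 m and z of vial_red_mid in the frame of sampler_tray between 0.033 and 0.045 m and angle between each of vial_red_mid, vial_yellow_mid, vial_green_mid, vial_blue_mid's own z axis and vertical below 0.12 rad and linear speed of each of vial_red, vial_yellow, vial_green, vial_blue below 0.02 m/s and ((y of tab_yellow in the frame of bench_rack between 0.078 and 0.102 m and y of vial_yellow_mid in the frame of sampler_tray between -0.104 and -0.076 m) or (y of tab_yellow in the frame of bench_rack between 0.018 and 0.042 m and y of vial_yellow_mid in the frame of sampler_tray between -0.044 and -0.016 m) or (y of tab_yellow in the frame of bench_rack between -0.042 and -0.018 m and y of vial_yellow_mid in the frame of sampler_tray between 0.016 and 0.044 m) or (y of tab_yellow in the frame of bench_rack between -0.102 and -0.078 m and y of vial_yellow_mid in the frame of sampler_tray between 0.076 and 0.104 m)) and x of vial_yellow_mid in the frame of sampler_tray between -0.014 and 0.014 m and z of vial_yellow_mid in the frame of sampler_tray between 0.033 and 0.045 m and ((y of tab_green in the frame of bench_rack between 0.078 and 0.102 m and y of vial_green_mid in the frame of sampler_tray between -0.104 and -0.076 m) or (y of tab_green in the frame of bench_rack between 0.018 and 0.042 m and y of vial_green_mid in the frame of sampler_tray between -0.044 and -0.016 m) or (y of tab_green in the frame of bench_rack between -0.042 and -0.018 m and y of vial_green_mid in the frame of sampler_tray between 0.016 and 0.044 m) or (y of tab_green in the frame of bench_rack between -0.102 and -0.078 m and y of vial_green_mid in the frame of sampler_tray between 0.076 and 0.104 m)) and x of vial_green_mid in the frame of sampler_tray between -0.014 and 0.014 m and z of vial_green_mid in the frame of sampler_tray between 0.033 and 0.045 m and ((y of tab_blue in the frame of bench_rack between 0.078 and 0.102 m and y of vial_blue_mid in the frame of sampler_tray between -0.104 and -0.076 m) or (y of tab_blue in the frame of bench_rack between 0.018 and 0.042 m and y of vial_blue_mid in the frame of sampler_tray between -0.044 and -0.016 m) or (y of tab_blue in the frame of bench_rack between -0.042 and -0.018 m and y of vial_blue_mid in the frame of sampler_tray between 0.016 and 0.044 m) or (y of tab_blue in the frame of bench_rack between -0.102 and -0.078 m and y of vial_blue_mid in the frame of sampler_tray between 0.076 and 0.104 m)) and x of vial_blue_mid in the frame of sampler_tray between -0.014 and 0.014 m and z of vial_blue_mid in the frame of sampler_tray between 0.033 and 0.045 m); the robot touches nothing.
It fails at once if a vial with a coloured cap is tipped by more than 0.6 rad (angle between any of vial_red_mid, vial_yellow_mid, vial_green_mid, vial_blue_mid's own z axis and vertical above 0.6 rad).
It also fails if it takes over 99 s, if anything falls off the work surface, if the arm or the gripper's body presses on something with over 40 N, if the wrist force passes 120 N, or if a joint passes its speed limit or range.

ROBOT

A 6-joint arm with a two-finger parallel gripper is mounted at the origin on the work surface. World frame = base frame: x ahead of the robot, y to its left, z up, the work surface at z = 0. Lengths are in m, angles in rad, forces in N, time in s.
With the tool pointing down it reaches from about 0.425 to 0.925 m from the base axis. Payload 12.5 kg.
Tool frame: the origin (TCP) lies on the centre line of the jaws, within the pads' length; the fingertips stand 17 mm ahead of it and the grasp point (between the pads) lies 2 mm behind it; z points along the fingers, y is the line along which they close (so a half turn about z gives the same grasp; the last joint's range is limited). The gripper opens to 85 mm and grips with 20 to 120 N. Pads are 22 mm wide; open, the fingers measure 114 mm over their backs; the gripper's body (76 mm by 85 mm) begins 54 mm behind the grasp point. The pads swing forward as they close: fully open they stand 13 mm farther back than shut.
Start: joints at [1.041, 0.491, 1.559, -0, 1.092, -0.106], TCP at [0.257, 0.57, 0.211] pointing down, gripper open.
Joint ranges: [-3.1, 3.1], [-0.84, 2.19], [0.05, 2.79], [-1.13, 4.28], [0.06, 2.93], [-2.69, 2.69]. Speed limits (rad/s): [2.22, 2.22, 2.79, 3.14, 3.14, 3.14].

INTERFACE

Orientations are given as a 3x3 rotation matrix whose columns are the frame's x, y, z axes.
In Python, from station import monitor, imaging, r gives the robot as it stands.
- The arm moves only by the tool step_arm, never from a script. Its argument "motion" is text: rows parted by semicolons, each of 4 numbers parted by spaces: the shift along the tool's x, y, z scaled (see below), then the turn about the tool's z scaled (see below). A call has 1 to 12 rows; each row shifts and turns the commanded pose from where the row before left it, along the tool's axes as they then stand; what a row does not reach is not made up. The controller multiplies each number of a shift by 250 mm and each number of a turn by 60 degrees. A row lasts 1/8 s, in which the tool goes at most 62.5 mm and 10.7 degrees, less where a joint would pass 70% of its speed; a pose out of reach is approached as far as the arm can. A call with a number of a shift or a turn outside -1 to 1 is refused whole. A call with a gripper value outside its range is refused whole. "fingers" is the closure in counts, from 0 (fully open) to 255 (shut), set as the call begins (left out, the last holds). The fingers move at their own pace and stop on an object; "force" is the grip in N (left out, the last holds). Time passes only in rows, so rows that do not move let the fingers close. It gives the time, the measured TCP pose, the force, the opening and the grip force at its end, in the units of the state.
- monitor.get_obs(): the state, without advancing time (a new reading comes with each control period).
- imaging.read_camera(name): name is "scene" or "top" or "wrist"; returns a dict with "img" (420x560x3 uint8, blue, green, red), "camera_matrix" (3x3 intrinsics, pixels), "distortion" ([k1, k2, p1, p2, k3] as OpenCV has them; the pictures are not rectified), "R" (3x3) and "t" (3): a world point X has camera coordinates R X + t; the wrist camera has in their place "T_tool_cam" (4x4, takes a point from camera to tool coordinates, whose origin is the TCP and whose axes are the flange's). Camera axes: x right, y down, z forward; pixel columns grow to the right and rows downward; lengths in m; the calibration is good to about 2 mm. A picture is of the moment at which its call begins: read the wrist's pose just before it. There is no depth.
- r.close_job(): hands the job in; it is judged then, once.
The state is a dict: "time_s": time; "qpos": joint angles; "qvel": joint speeds; "joint_torque": joint torques, N m; "position": TCP position; "tool_rot": TCP orientation; "force": force on the tool from outside, world axes, zero at the start; "moment": the same for the moment, N m; "width": finger opening in m; "gripper_force": force on a finger pad.
Only numpy, scipy, OpenCV 4.12 (cv2) and the standard library are available. Lean on these libraries where they do the work, as an engineer would, in place of code of your own. Each camera call takes 0.05 s, during which the arm holds its last target. There are 200 camera calls.

## Working session

There is one attempt and no reset: what is moved stays moved. The work goes in short steps, Python scripts to look and compute and a tool call to move; the robot and the scene stay as the last step left them, time stands still between calls to the robot, and variables do not carry over. Pictures are saved under pics/ and viewed, at most 14 in all, crops included, and the job is handed in when it is done.

Besides the shell and the picture viewer there is one more tool, called after "Request:" by a JSON object that holds its "fn" and its "kwargs", one argument or row to a line. step_arm: Moves the arm, as the interface text tells. Shifts and turns lie within -1 to 1; 1 stands for 250 mm of shift or 60 degrees of turn. Its arguments: {"type":"object","properties":{"motion":{"type":"string"},"fingers":{"type":"number"},"force":{"type":"number"}},"required":["motion"]}

```bash
mkdir -p pics
python3 - <<'E'
from station import monitor, imaging, r
import cv2, numpy as np
o=monitor.get_obs(); print({k:np.round(o[k],3).tolist() for k in ("time_s","position","tool_rot","width")})
for n in ("top","scene"):
    c=imaging.read_camera(n); cv2.imwrite(f"pics/{n}0.png",c["img"]); np.savez(f"pics/{n}0.npz",**c)
E
```

```text
{'time_s': 0.0, 'position': [0.257, 0.57, 0.211], 'tool_rot': [[-0.912, 0.411, -0.001], [0.411, 0.912, -0.001], [0.0, -0.001, -1.0]], 'width': 0.085}
```

View pics/top0.png

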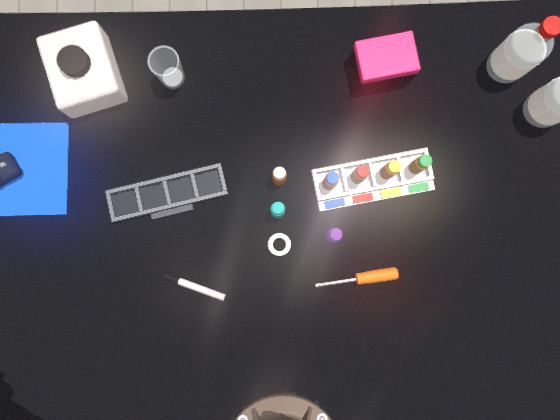

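View pics/scene0.png

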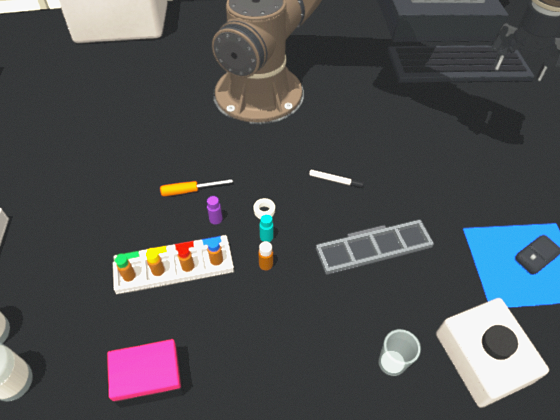

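Top view: the rack shows blue (331,180), red (361,173), yellow (391,169) and green (422,163) caps from left to right. The tray compartments are at (209,182), (180,188), (152,196) and (124,204). The look-alikes are turquoise (278,210), purple (335,235) and a white-capped vial (279,175). They stand outside the rack and have the wrong colours, so they are not meant.

```bash
cat > h.py <<'E'
import cv2, numpy as np
def load(n): return dict(np.load(n))
def unproj(c,px,z):
    p=cv2.undistortPoints(np.float64(px).reshape(-1,1,2),c["camera_matrix"],c["distortion"])[:,0]
    d=np.c_[p,np.ones(len(p))]@c["R"]; o=-c["R"].T@c["t"]
    return (o+d*((z-o[2])/d[:,2])[:,None])[:,:2]
def proj(c,X):
    return cv2.projectPoints(np.float64(X).reshape(-1,1,3),cv2.Rodrigues(c["R"])[0],c["t"],c["camera_matrix"],c["distortion"])[0][:,0]
def bev(c,z,x0,y0,w,h,s=1e-3):   # col -> y, row -> x, pixel s
    jj,ii=np.meshgrid(np.arange(w),np.arange(h))
    X=np.stack([x0+ii*s,y0+jj*s,np.full(ii.shape,z)],-1)
    m=proj(c,X).reshape(h,w,2).astype(np.float32)
    return cv2.remap(c["img"],m,None,cv2.INTER_LINEAR)
HUE={"red":(172,6),"yellow":(20,33),"green":(50,75),"blue":(102,122)}
def blobs(c,col,amin=8,sat=120,val=60):
    H,S,V=cv2.split(cv2.cvtColor(c["img"],cv2.COLOR_BGR2HSV)); a,b=HUE[col]
    m=((H>=a)|(H<=b) if a>b else (H>=a)&(H<=b))&(S>sat)&(V>val)
    n,_,st,ce=cv2.connectedComponentsWithStats(m.astype(np.uint8))
    return [(int(st[i,4]),ce[i].round(1).tolist()) for i in range(1,n) if st[i,4]>=amin]
def fit_tray(c,x0,y0,w=420,h=260,yaws=np.arange(-30,30.1,.5)):
    g=cv2.cvtColor(bev(c,.018,x0,y0,w,h),cv2.COLOR_BGR2GRAY)
    best=(-1,)
    for a in yaws:
        t=np.full((290,290),0,np.uint8); k=np.zeros_like(t)
        ca,sa=np.cos(np.radians(a)),np.sin(np.radians(a))
        def box(cy,hx,hy):   # in local x,y mm -> (col=y,row=x)
            P=np.array([[-hx,cy-hy],[-hx,cy+hy],[hx,cy+hy],[hx,cy-hy]])
            W=P@np.array([[ca,sa],[-sa,ca]])
            return np.int32((W[:,::-1]+145)*16)
        cv2.fillPoly(k,[box(0,38,128)],255,shift=4); cv2.fillPoly(t,[box(0,34,124)],255,shift=4)
        for q in(-90,-30,30,90): cv2.fillPoly(t,[box(q,26,26)],0,shift=4)
        r=np.where(k.any(1))[0][[0,-1]]; q=np.where(k.any(0))[0][[0,-1]]
        tt=t[r[0]:r[1]+1,q[0]:q[1]+1]; kk=k[r[0]:r[1]+1,q[0]:q[1]+1]
        if tt.shape[0]>h or tt.shape[1]>w: continue
        R=cv2.matchTemplate(g,tt,cv2.TM_CCOEFF_NORMED,mask=kk); R[~np.isfinite(R)]=-1
        _,v,_,l=cv2.minMaxLoc(R)
        if v>best[0]: best=(v,a,x0+(l[1]+145-r[0])*1e-3,y0+(l[0]+145-q[0])*1e-3)
    return best
E
python3 - <<'E'
from h import *
for n in("top","scene"):
    c=load(f"pics/{n}0.npz"); print(n)
    for k in HUE: print(k,[(b,unproj(c,[b[1]],.064).round(4).tolist()[0],unproj(c,[b[1]],.0125).round(4).tolist()[0]) for b in blobs(c,k)])
    ct=unproj(load("pics/top0.npz"),[[167,192]],.018)[0]
    print("tray",ct,fit_tray(c,ct[0]-.13,ct[1]-.2))
    if n=="top": cv2.imwrite("pics/crop_rack.png",cv2.resize(c["img"][135:250,260:450],None,fx=4,fy=4,interpolation=cv2.INTER_CUBIC))
E
```

```text
top
red [((401, [549.7, 26.6]), [0.8483, -0.5593], [0.8745, -0.5919]), ((616, [371.9, 86.2]), [0.7379, -0.1988], [0.7577, -0.2106])]
yellow []
green []
blue [((6301, [37.2, 169.8]), [0.5813, 0.476], [0.5921, 0.5033])]
tray [0.53772113 0.23054616] (0.829788863658905, np.float64(12.5), np.float64(0.5387211330099596), np.float64(0.23154616219060048))
scene
red [((212, [183.7, 248.0]), [0.5584, -0.1707], [0.525, -0.1802]), ((15, [107.0, 365.0]), [0.797, -0.2953], [0.7787, -0.3127]), ((18, [108.0, 387.5]), [0.8371, -0.2884], [0.8214, -0.3054])]
yellow [((268, [178.0, 187.2]), [0.3962, -0.1922], [0.3525, -0.2031]), ((237, [154.5, 253.3]), [0.5681, -0.2296], [0.5353, -0.2428])]
green [((223, [125.0, 258.0]), [0.5763, -0.2889], [0.5441, -0.306])]
blue [((401, [504.3, 259.8]), [0.6241, 0.4777], [0.5949, 0.5095]), ((32, [210.4, 237.5]), [0.5356, -0.1168], [0.5008, -0.1229]), ((219, [535.0, 255.3]), [0.6179, 0.5478], [0.5883, 0.584]), ((55, [214.3, 246.4]), [0.5579, -0.1084], [0.5244, -0.114])]
tray [0.53772113 0.23054616] (0.8732890486717224, np.float64(12.5), np.float64(0.5417211330099596), np.float64(0.23254616219060048))
```

View pics/crop_rack.png

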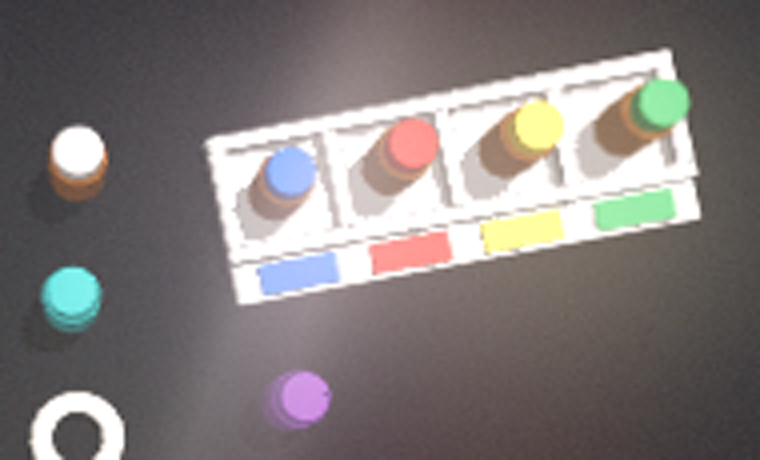

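The crop confirms the caps and their tabs match: blue (290,172), red (411,144), yellow (538,126) and green (663,103). Purple, turquoise and white stand outside the rack.

Run:
```python
from h import *
c=load("pics/top0.npz"); f=lambda p:(np.array(p)+.5)/4-.5+[260,135]
caps=unproj(c,f([[290,172],[411,144],[538,126],[663,103]]),.074)
tabs=unproj(c,f([[299,273],[411,253],[523,231],[635,210]]),.013)
d=tabs[0]-tabs[3]; yaw=np.arctan2(-d[0],d[1]); print("rack yaw",np.degrees(yaw),np.linalg.norm(d))
R=np.array([[np.cos(yaw),-np.sin(yaw)],[np.sin(yaw),np.cos(yaw)]])
o=tabs.mean(0)+R@[.045,0]; print("rack",o.round(4)); print("caps",caps.round(4).tolist(),"local",((caps-o)@R).round(4).tolist())
s=load("pics/scene0.npz"); print("scene pred",proj(s,np.c_[caps,np.full(4,.074)]).round(1).tolist(),blobs(s,"green"))
print("tools dist",np.linalg.norm(caps,axis=1))
t=np.radians(12.5);T=np.array([[np.cos(t),-np.sin(t)],[np.sin(t),np.cos(t)]])
print("slots R->L",[(np.array([.540,.232])+T@[0,y]).round(4).tolist() for y in(-.09,-.03,.03,.09)])
```

```text
rack yaw 9.28617904863008 0.17954180412825022
rack [ 0.5655 -0.2022]
caps [[0.55, -0.1101], [0.5625, -0.1704], [0.5698, -0.2333], [0.5797, -0.295]] local [[-0.0004, 0.0934], [0.0022, 0.0319], [-0.0007, -0.0313], [-0.001, -0.0938]]
scene pred [[213.0, 240.5], [183.0, 247.0], [151.6, 251.5], [120.5, 257.0]] [(223, [125.0, 258.0])]
tools dist [0.5609197  0.5877293  0.61572399 0.65040621]
slots R->L [[0.5595, 0.1441], [0.5465, 0.2027], [0.5335, 0.2613], [0.5205, 0.3199]]
```

Request:
{"fn": "step_arm", "kwargs": {
  "motion": "0 0 0 0.157;0 0 0 0.157;0 0 0 0.157;0 0 0 0.157;0 0 0 0.157;0 0 0 0.157",
  "fingers": 0,
  "force": 30
}}

```text
time_s: 0.85
position: [0.2569, 0.5696, 0.2111]
tool_rot: [[-0.154, 0.988, -0.0], [0.988, 0.154, -0.001], [-0.0, -0.0, -1.0]]
force: [-0.7, 0.1, 0.6]
width: 0.085
gripper_force: 0.0
```

Request:
{"fn": "step_arm", "kwargs": {
  "motion": "-0.235 0.06 0 0;-0.235 0.06 0 0;-0.235 0.06 0 0;-0.235 0.06 0 0;-0.235 0.06 0 0;-0.235 0.06 0 0;-0.235 0.06 0 0;-0.235 0.06 0 0;-0.235 0.06 0 0;-0.235 0.06 0 0;-0.235 0.06 0 0;0 0 0 0"
}}

```text
time_s: 2.35
position: [0.5242, -0.0452, 0.2108]
tool_rot: [[-0.156, 0.988, -0.0], [0.988, 0.156, -0.0], [-0.0, -0.0, -1.0]]
force: [-0.3, 0.4, -0.8]
width: 0.0852
gripper_force: 0.0
```

```bash
cat >> h.py <<'E'
def plan(o,x,y,z,yaw=None):
    R=np.array(o["tool_rot"]); d=R.T@(np.array([x,y,z])-o["position"])
    yw=np.degrees(np.arctan2(R[1,1],R[0,1]))
    return (d/.25).round(3).tolist(),"yaw now %.2f"%yw,None if yaw is None else "turn %.3f"%(-(yaw-yw)/60)
def wcam():
    from station import monitor, imaging
    o=monitor.get_obs(); c=imaging.read_camera("wrist"); T=np.array(c["T_tool_cam"])
    Rw=np.array(o["tool_rot"])@T[:3,:3]; tw=np.array(o["tool_rot"])@T[:3,3]+o["position"]
    c["R"]=Rw.T; c["t"]=-Rw.T@tw; return o,c
E
python3 - <<'E'
from h import *
o,c=wcam(); cv2.imwrite("pics/w1.png",c["img"]); np.savez("pics/w1.npz",**c)
print(c["T_tool_cam"].round(3).tolist()); print(proj(c,[[.55,-.110,.074],[.5625,-.1704,.074],[.5698,-.2333,.074],[.5797,-.295,.074]]).round())
E
```

```text
[[0.0, -0.966, -0.258, 0.065], [1.0, 0.001, -0.0, -0.0], [0.0, -0.258, 0.966, -0.161], [0.0, 0.0, 0.0, 1.0]]
[[295. 257.]
 [297. 308.]
 [294. 355.]
 [293. 396.]]
```

View pics/w1.png

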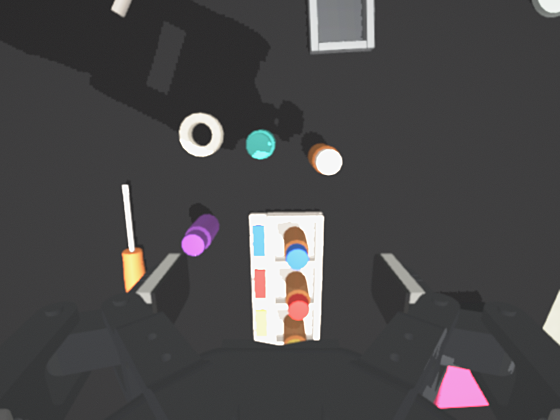

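The wrist view shows the blue cap at (296,257) and the red at (299,308), 1–2 px from the predictions, so the estimates hold.

Run:
```python
from h import *
from station import monitor
c=load("pics/w1.npz"); print(unproj(c,[[296,257],[298.5,308]],.074).round(4).tolist(), "tray end corners",unproj(c,[[311,53],[374,47]],.018).round(4).tolist())
print(plan(monitor.get_obs(),.5505,-.110,.211,9.3))
```

```text
[[0.5508, -0.1095], [0.564, -0.1696]] tray end corners [[0.5341, 0.0999], [0.5995, 0.1171]]
([-0.28, 0.066, -0.001], 'yaw now 9.03', 'turn -0.005')
```

Request:
{"fn": "step_arm", "kwargs": {
  "motion": "-0.14 0.033 0 -0.005;-0.14 0.033 0 0;0 0 0.17 0;0 0 0.17 0;0 0 0.17 0;0 0 0.1 0;0 0 0.07 0;0 0 0 0;0 0 0 0"
}}

```text
time_s: 3.52
position: [0.5511, -0.1076, 0.0421]
tool_rot: [[-0.166, 0.986, 0.001], [0.986, 0.166, -0.0], [-0.0, 0.001, -1.0]]
force: [-0.0, 0.2, 0.2]
width: 0.0854
gripper_force: 0.0
```

Request:
{"fn": "step_arm", "kwargs": {
  "motion": "0 0 0 0;0 0 0 0;0 0 0 0;0 0 0 0;0 0 0 0;0 0 0 0",
  "fingers": 255,
  "force": 30
}}

```text
time_s: 4.28
position: [0.5511, -0.1083, 0.0417]
tool_rot: [[-0.165, 0.986, 0.001], [0.986, 0.165, -0.0], [-0.0, 0.001, -1.0]]
force: [0.8, 0.8, 6.1]
width: 0.0238
gripper_force: 29.5
```

Run:
```python
from h import *
from station import imaging,monitor
o,c=wcam(); s=imaging.read_camera("scene")
print(o["width"],o["gripper_force"],o["force"],o["position"])
a=cv2.resize(c["img"][220:420,180:400],(400,364)); b=cv2.resize(s["img"][180:280,170:280],(400,364))
cv2.imwrite("pics/g1.png",np.hstack([a,b]))
```

```text
0.023761267423479636 29.46921318769455 [0.75026451 0.77148373 6.10999206] [ 0.55107401 -0.10828411  0.04167323]
```

View pics/g1.png

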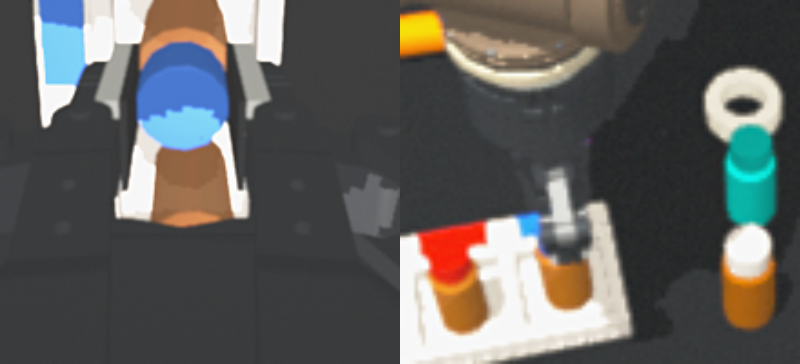

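Request:
{"fn": "step_arm", "kwargs": {
  "motion": "0 0 -0.02 0;0 0 -0.04 0;0 0 0 0;0 0 0 0"
}}

```text
time_s: 4.88
position: [0.5508, -0.1082, 0.0564]
tool_rot: [[-0.165, 0.986, 0.0], [0.986, 0.165, 0.0], [0.0, 0.0, -1.0]]
force: [0.7, -0.3, -0.6]
width: 0.0234
gripper_force: 29.5
```

Run:
```python
from h import *
from station import imaging,monitor
o,c=wcam(); s=imaging.read_camera("scene")
print(o["width"],o["gripper_force"],o["force"],o["position"])
a=cv2.resize(c["img"][220:420,180:400],(400,364)); b=cv2.resize(s["img"][180:280,170:280],(400,364))
cv2.imwrite("pics/g2.png",np.hstack([a,b]))
```

```text
0.023365683007948085 29.465254247188568 [ 0.74484766 -0.31866488 -0.62156693] [ 0.55080329 -0.10818267  0.05644531]
```

View pics/g2.png

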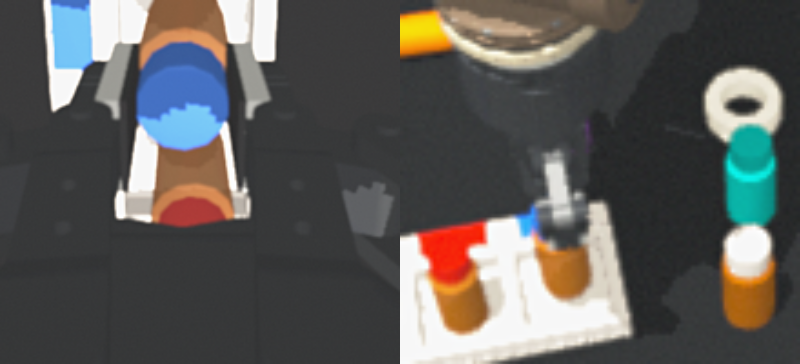

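Blue is held upright (0.6 N weight), and the cap has not shifted between the pads.

Request:
{"fn": "step_arm", "kwargs": {
  "motion": "0 0 -0.125 0;0 0 -0.125 0;0 0 -0.125 0;0.165 0.0335 0 0;0.165 0.0335 0 0;0.165 0.0335 0 0;0.165 0.0335 0 0;0.165 0.0335 0 0;0.165 0.0335 0 0;0 0 0 -0.05;0 0 0 0;0 0 0 0"
}}

```text
time_s: 6.48
position: [0.5595, 0.1438, 0.15]
tool_rot: [[-0.215, 0.977, -0.0], [0.977, 0.215, 0.0], [0.0, -0.0, -1.0]]
force: [-0.5, 0.5, -1.0]
width: 0.0233
gripper_force: 29.6
```

Run:
```python
from h import *
from station import imaging
o,c=wcam(); t=imaging.read_camera("top"); s=imaging.read_camera("scene"); print(plan(o,.5595,.1441,.0435,12.5),o["width"])
cv2.imwrite("pics/g3.png",np.hstack([c["img"][:,130:430],cv2.resize(s["img"][180:280,300:440],(500,420))]))
```

```text
([0.001, 0.0, 0.426], 'yaw now 12.41', 'turn -0.002') 0.02329784111113792
```

View pics/g3.png

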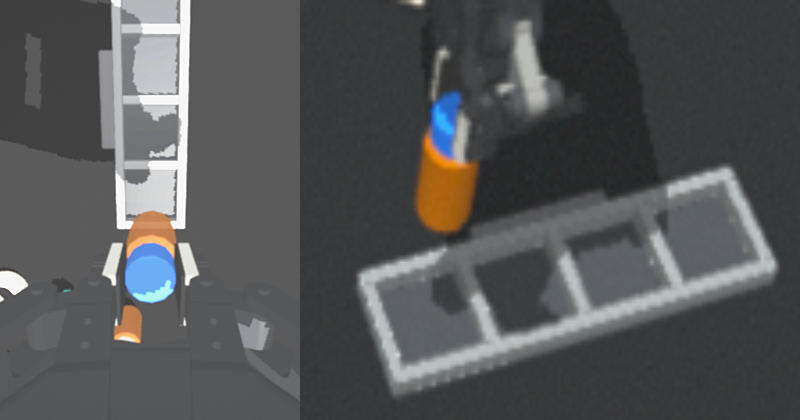

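Run:
```python
from h import *
o,c=wcam()
P=unproj(c,[[281,226],[281,166],[281,100],[281,29]],.018); t=np.radians(12.5)
R=np.array([[np.cos(t),-np.sin(t)],[np.sin(t),np.cos(t)]]); print(P.round(4).tolist(),((P-[.540,.232])@R).round(4).tolist())
print(proj(c,[[.5595,.1441,.18-.0417+.004+.01]]))
```

```text
[[0.5669, 0.1127], [0.5539, 0.1715], [0.5409, 0.2303], [0.528, 0.2886]] [[0.0005, -0.1223], [0.0005, -0.0621], [0.0005, -0.0019], [0.0005, 0.0578]]
[[280.82078632 246.56686693]]
```

Request:
{"fn": "step_arm", "kwargs": {
  "motion": "0 0 0.12 0;0 0 0.12 0;0 0 0.1 0;0 0 0.05 0;0 0 0.03 0;0 0 0.01 0;0 0 0 0;0 0 0 0"
}}

```text
time_s: 7.68
position: [0.5598, 0.1442, 0.0432]
tool_rot: [[-0.216, 0.976, 0.001], [0.976, 0.216, 0.0], [0.0, 0.001, -1.0]]
force: [0.8, 0.5, -1.1]
width: 0.0237
gripper_force: 29.6
```

Request:
{"fn": "step_arm", "kwargs": {
  "motion": "0 0 0.004 0;0 0 0.003 0;0 0 0 0;0 0 0 0"
}}

```text
time_s: 8.18
position: [0.5601, 0.1442, 0.0417]
tool_rot: [[-0.216, 0.976, 0.001], [0.976, 0.216, 0.0], [-0.0, 0.001, -1.0]]
force: [-0.7, 0.5, 6.4]
width: 0.0235
gripper_force: 30.2
```

Request:
{"fn": "step_arm", "kwargs": {
  "motion": "0 0 0 0;0 0 0 0;0 0 0 0;0 0 0 0;0 0 0 0;0 0 -0.06 0;0 0 -0.12 0;0 0 -0.12 0;0 0 -0.135 0",
  "fingers": 0
}}

```text
time_s: 9.3
position: [0.5594, 0.1441, 0.1515]
tool_rot: [[-0.216, 0.976, 0.0], [0.976, 0.216, 0.0], [0.0, 0.0, -1.0]]
force: [0.2, -0.2, -0.6]
width: 0.0854
gripper_force: 0.0
```

Request:
{"fn": "step_arm", "kwargs": {
  "motion": "0 0 0 0.053;-0.207 -0.0315 0 0;-0.207 -0.0315 0 0;-0.207 -0.0315 0 0;-0.207 -0.0315 0 0;-0.207 -0.0315 0 0;-0.207 -0.0315 0 0;0 0 0 0;0 0 0 0"
}}

```text
time_s: 10.42
position: [0.563, -0.1696, 0.1502]
tool_rot: [[-0.161, 0.987, 0.0], [0.987, 0.161, 0.0], [0.0, 0.0, -1.0]]
force: [-0.2, -0.3, -0.0]
width: 0.0855
gripper_force: 0.0
```

Run:
```python
from h import *
from station import imaging
o,c=wcam(); s=imaging.read_camera("scene"); t=imaging.read_camera("top"); print(plan(o,.5635,-.170,.0420,9.3),o["width"])
cv2.imwrite("pics/g4.png",np.hstack([c["img"][:,130:430],cv2.resize(s["img"][180:280,300:440],(250,210)).repeat(2,0),cv2.resize(t["img"][155:225,100:230],(250,210)).repeat(2,0)]))
```

```text
([-0.002, 0.001, 0.433], 'yaw now 9.29', 'turn -0.000') 0.0854652275537826
```

View pics/g4.png

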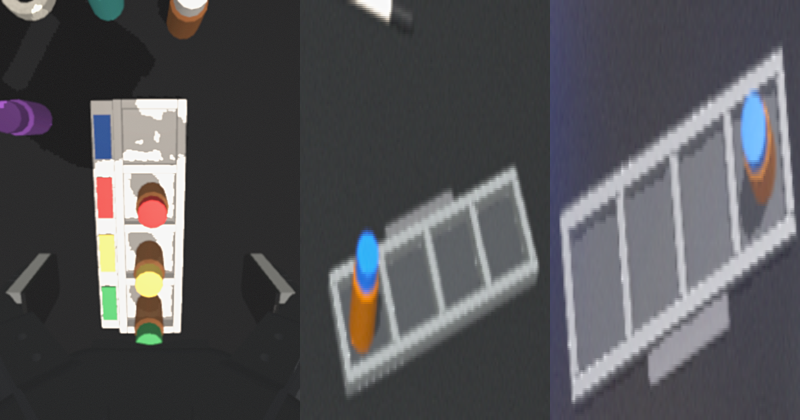

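Blue stands upright in the rightmost tray compartment. In the wrist view (300 px crop), red is at (152,211), yellow (149,285) and green (149,339).

Run:
```python
from h import *
o,c=wcam(); print(unproj(c,[[282,211],[279,285],[279,339]],.074).round(4).tolist())
```

```text
[[0.5644, -0.1692], [0.5728, -0.2348], [0.5818, -0.2894]]
```

Request:
{"fn": "step_arm", "kwargs": {
  "motion": "0 0.002 0.12 0;0 0 0.12 0;0 0 0.1 0;0 0 0.06 0;0 0 0.034 0;0 0 0 0;0 0 0 0"
}}

```text
time_s: 11.5
position: [0.5641, -0.1699, 0.0419]
tool_rot: [[-0.162, 0.987, 0.001], [0.987, 0.162, -0.0], [-0.001, 0.001, -1.0]]
force: [0.4, 0.4, -0.5]
width: 0.0855
gripper_force: 0.0
```

Request:
{"fn": "step_arm", "kwargs": {
  "motion": "0 0 0 0;0 0 0 0;0 0 0 0;0 0 0 0;0 0 0 0;0 0 0 0",
  "fingers": 255
}}

```text
time_s: 12.25
position: [0.5638, -0.1698, 0.0413]
tool_rot: [[-0.162, 0.987, 0.0], [0.987, 0.162, -0.0], [-0.0, 0.0, -1.0]]
force: [-1.2, -0.7, 3.4]
width: 0.0239
gripper_force: 29.4
```

Request:
{"fn": "step_arm", "kwargs": {
  "motion": "0 0 -0.04 0;0 0 -0.1 0;0 0 -0.15 0;0 0 -0.144 0;0 0 0 0;0 0 0 0"
}}

```text
time_s: 13.0
position: [0.5633, -0.1696, 0.1492]
tool_rot: [[-0.162, 0.987, -0.001], [0.987, 0.162, 0.0], [0.001, -0.001, -1.0]]
force: [0.3, -0.5, -0.4]
width: 0.0234
gripper_force: 29.6
```

Run:
```python
from h import *
o,c=wcam(); print(plan(o,.5463,.2017,.150,12.5),plan(o,.5463,.2017,.0417),o["width"],o["force"])
cv2.imwrite("pics/r1.png",c["img"]);
```

```text
([1.476, 0.174, -0.003], 'yaw now 9.32', 'turn -0.053') ([1.476, 0.174, 0.431], 'yaw now 9.32', None) 0.023384595192434562 [ 0.29875322 -0.53821283 -0.44104822]
```

Request:
{"fn": "step_arm", "kwargs": {
  "motion": "0.1845 0.0218 0 0;0.1845 0.0218 0 0;0.1845 0.0218 0 0;0.1845 0.0218 0 0;0.1845 0.0218 0 0;0.1845 0.0218 0 0;0.1845 0.0218 0 0;0.1845 0.0218 0 0;0 0 0 -0.053;0 0 0 0;0 0 0 0"
}}

```text
time_s: 14.42
position: [0.5468, 0.2009, 0.149]
tool_rot: [[-0.215, 0.977, -0.001], [0.977, 0.215, -0.0], [-0.0, -0.001, -1.0]]
force: [0.3, 0.3, -0.5]
width: 0.0237
gripper_force: 29.6
```

Run:
```python
from h import *
o,c=wcam(); print(plan(o,.5463,.2017,.0417,12.5),o["width"],o["force"])
```

```text
([0.004, -0.001, 0.429], 'yaw now 12.40', 'turn -0.002') 0.0236762384593003 [ 0.28058444  0.2991746  -0.54395057]
```

Request:
{"fn": "step_arm", "kwargs": {
  "motion": "0.003 0 0.12 0;0 0 0.12 0;0 0 0.1 0;0 0 0.05 0;0 0 0.03 0;0 0 0.006 0;0 0 0.003 0;0 0 0 0;0 0 0 0"
}}

```text
time_s: 15.6
position: [0.547, 0.2022, 0.0428]
tool_rot: [[-0.216, 0.976, 0.001], [0.976, 0.216, 0.0], [0.0, 0.001, -1.0]]
force: [-0.3, -0.3, -0.0]
width: 0.0232
gripper_force: 29.6
```

Request:
{"fn": "step_arm", "kwargs": {
  "motion": "0 0 0.004 0;0 0 0.003 0;0 0 0 0;0 0 0 0"
}}

```text
time_s: 16.1
position: [0.5472, 0.2022, 0.0413]
tool_rot: [[-0.216, 0.976, 0.001], [0.976, 0.216, 0.0], [0.0, 0.001, -1.0]]
force: [-0.5, -0.1, 5.4]
width: 0.0233
gripper_force: 30.2
```

Request:
{"fn": "step_arm", "kwargs": {
  "motion": "0 0 0 0;0 0 0 0;0 0 0 0;0 0 0 0;0 0 0 0;0 0 -0.06 0;0 0 -0.12 0;0 0 -0.12 0;0 0 -0.135 0",
  "fingers": 0
}}

```text
time_s: 17.23
position: [0.5467, 0.2021, 0.1513]
tool_rot: [[-0.216, 0.976, 0.0], [0.976, 0.216, 0.0], [0.0, 0.0, -1.0]]
force: [0.1, 0.9, -0.6]
width: 0.0856
gripper_force: 0.0
```

Request:
{"fn": "step_arm", "kwargs": {
  "motion": "0 0 0 0.053;-0.193 -0.0203 0 0;-0.193 -0.0203 0 0;-0.193 -0.0203 0 0;-0.193 -0.0203 0 0;-0.193 -0.0203 0 0;-0.193 -0.0203 0 0;-0.193 -0.0203 0 0;-0.193 -0.0203 0 0;-0.193 -0.0203 0 0;0 0 0 0;0 0 0 0"
}}

```text
time_s: 18.73
position: [0.5718, -0.2335, 0.15]
tool_rot: [[-0.162, 0.987, 0.0], [0.987, 0.162, 0.0], [0.0, 0.0, -1.0]]
force: [0.5, 0.2, -0.0]
width: 0.0855
gripper_force: 0.0
```

Run:
```python
from h import *
from station import imaging
o,c=wcam(); t=imaging.read_camera("top"); print(plan(o,.572,-.2345,.0417,9.3),o["width"])
cv2.imwrite("pics/g5.png",np.hstack([c["img"][:,130:430],cv2.resize(t["img"][155:225,100:230],(500,420))]))
```

```text
([-0.004, -0.0, 0.433], 'yaw now 9.29', 'turn -0.000') 0.08549459278073197
```

View pics/g5.png

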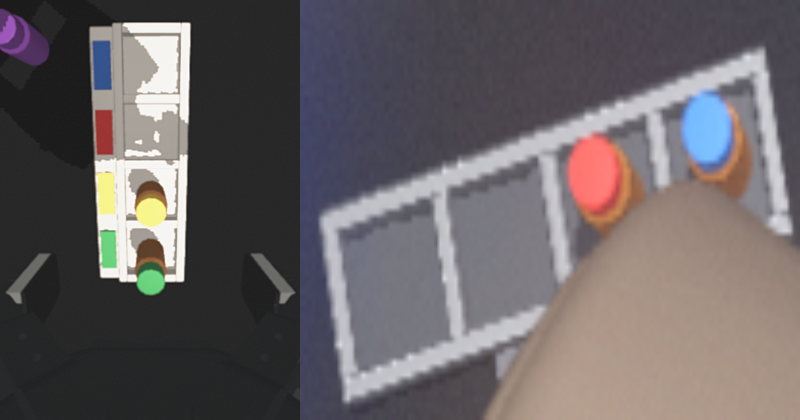

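Red and blue stand upright in the two right compartments. Yellow is at (151,210) in the wrist crop, the same place relative to the gripper as red was, so it is aligned.

Request:
{"fn": "step_arm", "kwargs": {
  "motion": "-0.003 0 0.12 0;0 0 0.12 0;0 0 0.1 0;0 0 0.06 0;0 0 0.034 0;0 0 0 0;0 0 0 0"
}}

```text
time_s: 19.7
position: [0.5726, -0.2346, 0.0417]
tool_rot: [[-0.162, 0.987, 0.001], [0.987, 0.162, -0.0], [-0.001, 0.001, -1.0]]
force: [-0.1, 0.1, -0.4]
width: 0.0858
gripper_force: 0.0
```

Request:
{"fn": "step_arm", "kwargs": {
  "motion": "0 0 0 0;0 0 0 0;0 0 0 0;0 0 0 0;0 0 0 0;0 0 0 0",
  "fingers": 255
}}

```text
time_s: 20.45
position: [0.5723, -0.2346, 0.0411]
tool_rot: [[-0.162, 0.987, 0.0], [0.987, 0.162, -0.0], [-0.0, 0.0, -1.0]]
force: [-0.9, 0.1, 3.7]
width: 0.0232
gripper_force: 29.5
```

Request:
{"fn": "step_arm", "kwargs": {
  "motion": "0 0 -0.04 0;0 0 -0.1 0;0 0 -0.15 0;0 0 -0.144 0;0 0 0 0;0 0 0 0"
}}

```text
time_s: 21.2
position: [0.5718, -0.2343, 0.149]
tool_rot: [[-0.162, 0.987, -0.001], [0.987, 0.162, 0.0], [0.0, -0.0, -1.0]]
force: [-1.0, -0.3, -0.8]
width: 0.0233
gripper_force: 29.6
```

Run:
```python
from h import *
o,c=wcam(); print(plan(o,.5333,.2603,.150,12.5),o["width"],o["force"],unproj(c,[[281,280]],.074))
```

```text
([1.977, 0.168, -0.003], 'yaw now 9.32', 'turn -0.053') 0.0232945018737939 [-1.02205919 -0.2899637  -0.79435708] [[ 0.58207225 -0.29489083]]
```

Request:
{"fn": "step_arm", "kwargs": {
  "motion": "0.198 0.0168 0 0;0.198 0.0168 0 0;0.198 0.0168 0 0;0.198 0.0168 0 0;0.198 0.0168 0 0;0.198 0.0168 0 0;0.198 0.0168 0 0;0.198 0.0168 0 0;0.198 0.0168 0 0;0.198 0.0168 0 0;0 0 0 -0.053;0 0 0 0"
}}

```text
time_s: 22.75
position: [0.5329, 0.261, 0.1482]
tool_rot: [[-0.217, 0.976, -0.002], [0.976, 0.217, -0.001], [-0.0, -0.002, -1.0]]
force: [0.1, -0.1, -1.0]
width: 0.0231
gripper_force: 29.6
```

Run:
```python
from h import *
o,c=wcam(); print(plan(o,.5333,.2603,.0417,12.5),o["width"],o["force"])
```

```text
([-0.003, 0.002, 0.426], 'yaw now 12.54', 'turn 0.001') 0.023135611728603026 [ 0.13210729 -0.08482415 -1.03128336]
```

Request:
{"fn": "step_arm", "kwargs": {
  "motion": "-0.002 0.001 0.12 0;0 0 0.12 0;0 0 0.1 0;0 0 0.05 0;0 0 0.03 0;0 0 0.006 0;0 0 0.004 0;0 0 0.003 0;0 0 0.003 0;0 0 0 0;0 0 0 0"
}}

```text
time_s: 24.18
position: [0.5342, 0.2605, 0.0411]
tool_rot: [[-0.216, 0.976, 0.001], [0.976, 0.216, 0.0], [0.0, 0.001, -1.0]]
force: [0.2, -1.3, 6.2]
width: 0.0236
gripper_force: 30.1
```

Request:
{"fn": "step_arm", "kwargs": {
  "motion": "0 0 0 0;0 0 0 0;0 0 0 0;0 0 0 0;0 0 0 0;0 0 -0.06 0;0 0 -0.12 0;0 0 -0.12 0;0 0 -0.135 0",
  "fingers": 0
}}

```text
time_s: 25.3
position: [0.5337, 0.2603, 0.1511]
tool_rot: [[-0.216, 0.976, 0.0], [0.976, 0.216, 0.0], [0.0, 0.0, -1.0]]
force: [0.5, 0.7, 0.6]
width: 0.0857
gripper_force: 0.0
```

Request:
{"fn": "step_arm", "kwargs": {
  "motion": "0 0 0 0.053;-0.202 -0.0157 0 0;-0.202 -0.0157 0 0;-0.202 -0.0157 0 0;-0.202 -0.0157 0 0;-0.202 -0.0157 0 0;-0.202 -0.0157 0 0;-0.202 -0.0157 0 0;-0.202 -0.0157 0 0;-0.202 -0.0157 0 0;-0.202 -0.0157 0 0;-0.202 -0.0157 0 0"
}}

```text
time_s: 26.8
position: [0.5812, -0.2966, 0.1504]
tool_rot: [[-0.162, 0.987, 0.001], [0.987, 0.162, -0.0], [-0.001, 0.001, -1.0]]
force: [1.5, 0.5, -0.1]
width: 0.0853
gripper_force: 0.0
```

Request:
{"fn": "step_arm", "kwargs": {
  "motion": "0 0 0 0;0 0 0 0"
}}

```text
time_s: 27.05
position: [0.5809, -0.2945, 0.1497]
tool_rot: [[-0.162, 0.987, 0.0], [0.987, 0.162, 0.0], [0.0, 0.0, -1.0]]
force: [0.1, 0.9, 0.2]
width: 0.0854
gripper_force: 0.0
```

Run:
```python
from h import *
from station import imaging
o,c=wcam(); t=imaging.read_camera("top"); print(plan(o,.5815,-.295,.0417,9.3),o["width"])
cv2.imwrite("pics/g6.png",np.hstack([c["img"][:,130:430],cv2.resize(t["img"][155:225,100:230],(500,420))]))
```

```text
([-0.002, 0.002, 0.432], 'yaw now 9.30', 'turn -0.000') 0.0853828848635664
```

View pics/g6.png

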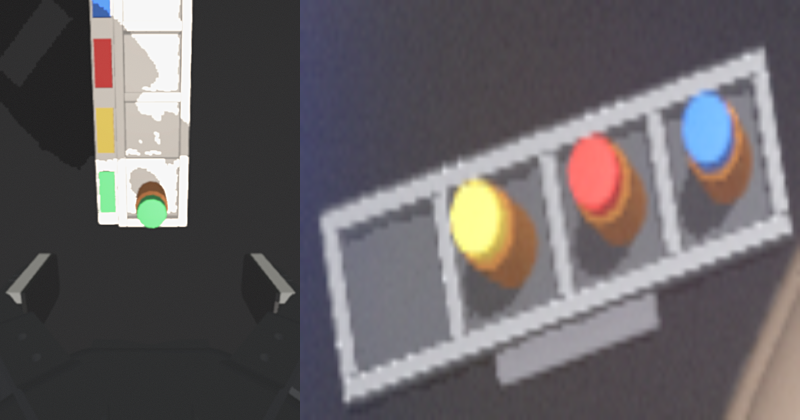

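Yellow, red and blue stand in their compartments. Green is at (152,212) in the wrist crop, aligned.

Request:
{"fn": "step_arm", "kwargs": {
  "motion": "-0.002 0.002 0.12 0;0 0 0.12 0;0 0 0.1 0;0 0 0.06 0;0 0 0.033 0;0 0 0 0;0 0 0 0"
}}

```text
time_s: 28.02
position: [0.5821, -0.2954, 0.0417]
tool_rot: [[-0.162, 0.987, 0.001], [0.987, 0.162, -0.001], [-0.001, 0.001, -1.0]]
force: [-0.9, -0.8, 0.4]
width: 0.0852
gripper_force: 0.0
```

Request:
{"fn": "step_arm", "kwargs": {
  "motion": "0 0 0 0;0 0 0 0;0 0 0 0;0 0 0 0;0 0 0 0;0 0 0 0",
  "fingers": 255
}}

```text
time_s: 28.78
position: [0.5819, -0.2953, 0.0411]
tool_rot: [[-0.162, 0.987, 0.0], [0.987, 0.162, -0.0], [-0.0, 0.0, -1.0]]
force: [-0.7, -0.7, 3.3]
width: 0.0236
gripper_force: 29.5
```

Request:
{"fn": "step_arm", "kwargs": {
  "motion": "0 0 -0.04 0;0 0 -0.1 0;0 0 -0.15 0;0 0 -0.144 0;0 0 0 0;0 0 0 0"
}}

```text
time_s: 29.52
position: [0.5814, -0.295, 0.149]
tool_rot: [[-0.162, 0.987, -0.001], [0.987, 0.162, 0.001], [0.001, -0.0, -1.0]]
force: [-0.0, 1.6, -0.4]
width: 0.0235
gripper_force: 29.5
```

Run:
```python
from h import *
o,c=wcam(); print(plan(o,.5203,.3189,.150,12.5),o["width"],o["force"])
```

```text
([2.463, 0.156, -0.003], 'yaw now 9.32', 'turn -0.053') 0.02348004105625738 [-0.0318529   1.5664305  -0.40542924]
```

Request:
{"fn": "step_arm", "kwargs": {
  "motion": "0.205 0.013 0 0;0.205 0.013 0 0;0.205 0.013 0 0;0.205 0.013 0 0;0.205 0.013 0 0;0.205 0.013 0 0;0.205 0.013 0 0;0.205 0.013 0 0;0.205 0.013 0 0;0.205 0.013 0 0;0.205 0.013 0 0;0.205 0.013 0 0"
}}

```text
time_s: 31.08
position: [0.5199, 0.3194, 0.1482]
tool_rot: [[-0.162, 0.987, -0.002], [0.987, 0.162, -0.001], [-0.001, -0.002, -1.0]]
force: [0.2, -0.1, -0.5]
width: 0.0232
gripper_force: 29.5
```

Request:
{"fn": "step_arm", "kwargs": {
  "motion": "0 0 0 -0.053;0 0 0 0;0 0 0 0"
}}

```text
time_s: 31.45
position: [0.5206, 0.3173, 0.1488]
tool_rot: [[-0.215, 0.977, -0.001], [0.977, 0.215, -0.0], [-0.0, -0.001, -1.0]]
force: [-0.9, -0.1, -0.2]
width: 0.0236
gripper_force: 29.6
```

Run:
```python
from h import *
o,c=wcam(); print(plan(o,.5203,.3189,.0411,12.5),o["width"],o["force"])
```

```text
([0.006, 0.001, 0.431], 'yaw now 12.39', 'turn -0.002') 0.023647408842769897 [-0.93737838 -0.10158019 -0.23639122]
```

Request:
{"fn": "step_arm", "kwargs": {
  "motion": "0.006 0 0.12 0;0 0 0.12 0;0 0 0.1 0;0 0 0.05 0;0 0 0.03 0;0 0 0.006 0;0 0 0.004 0;0 0 0.003 0;0 0 0.002 0;0 0 0 0;0 0 0 0"
}}

```text
time_s: 32.88
position: [0.5205, 0.3195, 0.0411]
tool_rot: [[-0.216, 0.976, 0.001], [0.976, 0.216, 0.0], [0.0, 0.001, -1.0]]
force: [0.5, -0.1, 4.7]
width: 0.0238
gripper_force: 30.0
```

Request:
{"fn": "step_arm", "kwargs": {
  "motion": "0 0 0 0;0 0 0 0;0 0 0 0;0 0 0 0;0 0 0 0;0 0 -0.06 0;0 0 -0.12 0;0 0 -0.12 0;0 0 -0.135 0;0 0 -0.1 0;0 0 0 0;0 0 0 0",
  "fingers": 0
}}

```text
time_s: 34.38
position: [0.52, 0.3192, 0.1741]
tool_rot: [[-0.216, 0.976, -0.0], [0.976, 0.216, -0.0], [-0.0, -0.0, -1.0]]
force: [1.3, 0.5, -0.6]
width: 0.0851
gripper_force: 0.0
```

Run:
```python
from h import *
from station import imaging
o,c=wcam(); s=imaging.read_camera("scene"); t=imaging.read_camera("top"); print(o["time_s"],o["position"])
cv2.imwrite("pics/g7.png",np.hstack([cv2.resize(s["img"][190:290,300:440],(400,300)),cv2.resize(t["img"][150:225,100:230],(400,300))]))
```

```text
34.375 [0.51996634 0.31921383 0.17412423]
```

View pics/g7.png

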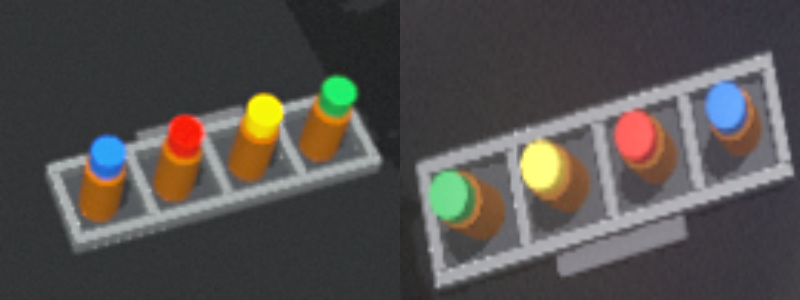

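All four vials stand upright, left to right green, yellow, red, blue. I'll check the offsets from the cap centres (top crop (52,196), (143,167), (236,136), (325,106)) and hand in if they are fine.

Run:
```python
from h import *
from station import r
c=load("pics/top0.npz"); p=np.array([[52,196],[143,167],[236,136],[325,106]])/[400/130,4]+[100,150]-.3
t=np.radians(12.5); R=np.array([[np.cos(t),-np.sin(t)],[np.sin(t),np.cos(t)]])
L=(unproj(c,p,.074)-[.540,.231])@R; print(L.round(4).tolist())
if np.abs(L-np.c_[np.zeros(4),[.09,.03,-.03,-.09]]).max()<.009: print(r.close_job())
```

```text
[[-0.0029, 0.0874], [-0.0027, 0.0282], [-0.0018, -0.0329], [-0.0008, -0.0918]]
the job is handed in; nothing more can be done
None
```

The job is handed in at about 34 s of the 99 s limit: the four vials stand upright in the tray in reverse order (green, yellow, red, blue from the left), each within about 4 mm of its compartment centre by the top camera.

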